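Set up the soldering corner: shield board on the sloping brick, quench cup mouth-up

ROBOT

A 6-joint arm with a two-finger parallel gripper is mounted at the origin on the work surface. World frame = base frame: x ahead of the robot, y to its left, z up, the work surface at z = 0. Lengths are in m, angles in rad, forces in N, time in s.
With the tool pointing down it reaches from about 0.35 to 0.875 m from the base axis. Payload 4.2 kg.
Tool frame: the origin (TCP) lies on the centre line of the jaws, within the pads' length; the fingertips stand 8 mm ahead of it and the grasp point (between the pads) lies 11 mm behind it (r.tip_extent is the distance from the TCP to the fingertips, in m); z points along the fingers, y is the line along which they close (so a half turn about z gives the same grasp; the last joint's range is limited). The gripper opens to 85 mm and grips with 20 to 120 N. Pads are 22 mm wide; open, the fingers measure 114 mm over their backs; the gripper's body (76 mm by 85 mm) begins 54 mm behind the grasp point. The pads swing forward as they close: fully open they stand 13 mm farther back than shut.
Start: joints at [-1.016, 0.385, 0.008, 0, -1.194, -0.259], TCP at [0.182, -0.598, 0.239] pointing down, gripper open.
Joint ranges: [-3.14, 3.14], [-1.21, 2.06], [-1.07, 1.41], [-3.16, 2.05], [-2.99, -0.16], [-3.1, 3.1]. Speed limits (rad/s): [2.79, 2.79, 3.14, 3.14, 3.14, 3.14].

INTERFACE

Orientations are given as a rotation vector (axis times angle).
In Python, from bench import r gives the robot as it stands. The module is installed in compiled form; this text tells all that it offers. Calls block until the motion is done:
- r.move_to(position, orientation): joint-space move of the TCP to a pose.
- r.movel(position, rot=None, speed=0.15, stop_force=None): straight line of the TCP; rot=None keeps the orientation; speed is the mean speed in m/s. With stop_force (N) it stops when the force on the tool has changed by that much, and returns True; else False.
- r.move_joints(angles): joint-space move.
- r.gripper_to(opening): finger opening in m; the grip force is fixed at half the most; returns when the fingers have stopped.
- r.pause(seconds).
- r.inverse_kinematics(position, orientation): joint angles nearest the present ones, or None.
- r.state(): the state.
- r.read_camera(name): name is "scene" or "side" or "wrist"; returns the picture (420x560x3 uint8, red, green, blue); there is no depth.
- r.calibration(name): a dict with "camera_matrix" (3x3 intrinsics, pixels), "distortion" ([k1, k2, p1, p2, k3] as OpenCV has them; the pictures are not rectified), "rvec" (rotation vector, rad) and "tvec" (3), from world to camera coordinates, as OpenCV has them. Camera axes: x right, y down, z forward; pixel columns grow to the right and rows downward; lengths in m; the calibration is good to about 2 mm. A picture is of the moment at which its call begins: read the wrist's pose just before it. calibration takes no time and is no camera call; for the wrist camera it gives the pose at the moment of the call.
A pose or a line that the arm cannot do raises r.PlanningError and nothing moves.
- r.close_job(): hands the job in; it is judged then, once.
The state is a dict: "clock": time; "joint_pos": joint angles; "dq": joint speeds; "joint_torque": joint torques, N m; "eef_pos": TCP position; "orientation": TCP orientation; "contact_force": force on the tool from outside, world axes, zero at the start; "ft_torque": the same for the moment, N m; "finger_gap": finger opening in m; "gripper_force": force on a finger pad.
Only numpy, scipy, OpenCV 4.12 (cv2) and the standard library are available. Lean on these libraries where they do the work, as an engineer would, in place of code of your own. Each camera call takes 0.05 s, during which the arm holds its last target. There are 200 camera calls.

TASK

Set up the soldering corner: slide the tallest board straight up out of the slotted rack and, the same way up, lean it flat against the sloping brick, centred, with its foot on the ledge behind the lip. Then turn the upside-down eight-sided cup mouth-up and stand it in the middle of the turntable, setting both down gently. Leave the two shorter boards in the rack and the round steel beaker where they are.

Things in the scene. Friction and masses are not known exactly. Their poses are not given: they have to be found in the camera images.
- rack: Fixed dark wooden rack, 150 (x) x 130 (y) x 50 high. Origin: centre of its underside, z up. Three slots along its y, centred at x = -50, 0, +50, each 11 wide, 120 long, 40 deep (floors 10 above the bench). Each holds one upright board, which may lean up to 5 degrees; which board is in which slot changes.
- tall_board: The tallest of three pale, off-white ceramic boards: 8 thick (its x) x 110 wide (its y) x 150 tall (its z), 0.11 to 0.23 kg. Origin: centre of its lower edge; z up along the board. In the rack it stands with 110 of its height above the rack, 45 above the other boards.
- wide_board: Shorter pale board in the rack, 8 x 110 x 105 tall, origin at the centre of its lower edge. To be left alone.
- narrow_board: Shorter pale board in the rack, 8 x 80 x 105 tall, origin at the centre of its lower edge. To be left alone.
- stand: Fixed steel stand with a sloping grey brick. Origin: centre of its underside, z up, front (-x) roughly to the robot. The brick's front face (130 along y, 100 up the slope) leans 20 degrees back from upright, top towards +x. At its foot, square to it, is a ledge 18 deep with a front lip 12 high; the ledge's inner corner with the brick lies at (-10, 0, 45) from the origin.
- stand_seat (a point): The point on the stand's ledge where the middle of the board's lower edge (the board's origin) lies when the board is centred and flat against the brick; axes as the stand's.
- turntable: Fixed round steel turntable (does not turn): disc of 150 diameter, its top 40 above the bench. Origin: centre of the underside, z up.
- turntable_top (a point): Centre of the turntable disc's top face, z up.
- cup: White eight-sided cup, 62 across flats (flats face k x 45 degrees from its x axis), 90 long, wall 5, 0.2 to 0.32 kg. Starts upside down on the bench, clear for 30 around but for flat blanks 4 high. Origin: centre of the mouth; z runs from mouth to closed base (up at the start, down when mouth-up). Lies stably on a flat 26 wide, also on the turntable (its axis then 31 above the disc).
- beaker: Round steel beaker standing mouth-up, 66 diameter, 85 high; origin at the centre of its underside. To be left alone.
There are look-alikes about, which are no part of the job. Leave any turquoise look-alike of the tall_board alone.

How it is judged:
On the way, in this order (a step that is already met when the one before it is completed fails the run):
1. the tallest board has been drawn up clear of the rack (its lower edge above the rack's top) (z of tall_board in the frame of rack above 0.055 m and angle between tall_board's own z axis and vertical below 0.5 rad), for 0.1 s.
2. the board leans on the sloping brick, foot on the ledge, and is released (x of tall_board in the frame of stand_seat between -0.01 and 0.01 m and y of tall_board in the frame of stand_seat between -0.03 and 0.03 m and z of tall_board in the frame of stand_seat between -0.008 and 0.008 m and angle between tall_board's own z axis and vertical between 0.25 and 0.47 rad and angle between the y axis of tall_board and the y axis of stand, either way round below 0.15 rad and contact force between tall_board and the fingers below 0.2 N), for 0.3 s.
3. the cup stands mouth-up in the middle of the turntable (angle between cup's own z axis and vertical above 3.04 rad and horizontal distance between cup and turntable_top below 0.035 m and z of cup in the frame of turntable_top between 0.082 and 0.098 m), for 0.2 s.
At the end, for the whole second after the job is handed in: Board leans on the stand: foot within 10 mm (front-back), 8 mm (height), 30 mm (sideways) of stand_seat, lean 0.25-0.47 rad, square within 0.15 rad. Cup mouth-up on the disc within 0.1 rad, 35 mm of its middle. Both released, at rest; short boards within 20 mm, beaker 30 mm of their start (all of step 2 and all of step 3 and linear speed of each of tall_board, cup below 0.03 m/s and contact force between cup and the fingers below 0.2 N and not (distance of wide_board from where it was at the start of the episode above 0.02 m) and not (distance of narrow_board from where it was at the start of the episode above 0.02 m) and not (distance of beaker from where it was at the start of the episode above 0.03 m)); the robot touches nothing.
It fails at once if a shorter board is pulled or knocked out of place (more than 20 mm) (distance of any of wide_board, narrow_board from where it was at the start of the episode above 0.02 m).
It fails at once if the beaker is knocked away (more than 30 mm) (distance of beaker from where it was at the start of the episode above 0.03 m).
It fails at once if the board is banged onto the stand or the cup onto the turntable (more than 60 N) (contact force between tall_board and stand above 60 N or contact force between cup and turntable above 60 N).
It also fails if it takes over 72 s, if anything falls off the work surface, if the arm or the gripper's body presses on something with over 40 N, if the wrist force passes 120 N, or if a joint passes its speed limit or range.

## Working session

There is one attempt and no reset: what is moved stays moved. The work goes in short steps, each a Python script; the robot and the scene stay as the last script left them, time stands still between calls to the robot, and variables do not carry over. Pictures are saved under pics/ and viewed, at most 10 in all, crops included, and the job is handed in when it is done.

```bash
mkdir -p pics
python3 - <<'E'
from bench import r
import cv2, numpy as np
for n in ("scene","side"):
    im=r.read_camera(n); cv2.imwrite(f"pics/{n}0.png",im[:,:,::-1])
    c=r.calibration(n); R=cv2.Rodrigues(np.array(c["rvec"]))[0]
    print(n,np.round(c["camera_matrix"],1).tolist(),np.round(c["distortion"],4),"pos",np.round(-R.T@np.array(c["tvec"]).ravel(),3), "fwd",np.round(R[2],2))
print(r.state(), r.tip_extent)
c=r.calibration("wrist"); print(c)
E
```

```text
scene [[520.5, 0.0, 279.0], [0.0, 520.5, 200.6], [0.0, 0.0, 1.0]] [-0.0599  0.      0.      0.      0.    ] pos [0.992 0.767 0.753] fwd [-0.46 -0.65 -0.6 ]
side [[431.5, 0.0, 275.6], [0.0, 431.5, 212.5], [0.0, 0.0, 1.0]] [0.0453 0.     0.     0.     0.    ] pos [0.14  0.761 0.802] fwd [ 0.32 -0.67 -0.67]
{'clock': 0.1, 'joint_pos': array([-1.01637686e+00,  3.85486851e-01,  6.76034125e-03, -4.44680713e-04,
       -1.19401307e+00, -2.58642168e-01]), 'dq': array([ 1.06786884e-04, -1.80094445e-03,  4.64070148e-03,  8.39317936e-04,
       -1.19395968e-03,  9.39142924e-05]), 'joint_torque': array([ 9.33702609e-05, -3.93319845e+01,  1.88929939e+01,  4.19788465e+00,
       -2.58072643e-03,  6.50885084e-06]), 'eef_pos': array([ 0.18207175, -0.59735747,  0.23832435]), 'orientation': array([ 4.62601886e-01, -3.10695220e+00, -3.06002764e-03]), 'contact_force': array([ 0.33158903,  0.21550949, -0.1280073 ]), 'ft_torque': array([-0.01328351,  0.0486244 , -0.01003197]), 'gripper_force': 0.0, 'finger_gap': 0.08523828640511513} 0.008
{'camera_matrix': array([[343.13193733,   0.        , 277.0127608 ],
       [  0.        , 343.13193733, 206.09938132],
       [  0.        ,   0.        ,   1.        ]]), 'distortion': array([-0.04115095,  0.        ,  0.        ,  0.        ,  0.        ]), 'rvec': array([-1.76278138, -2.37683046, -0.33368659]), 'tvec': array([ 0.62463746, -0.03642646,  0.37839527])}
```

View pics/scene0.png

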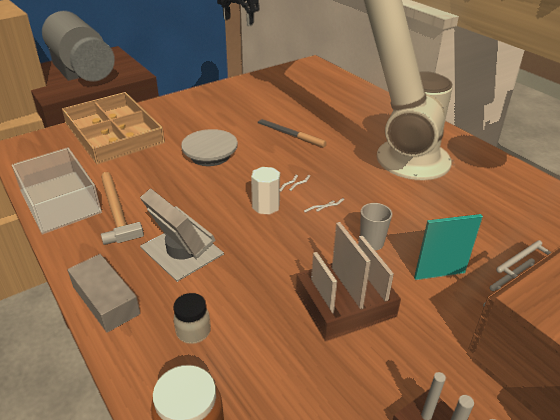

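View pics/side0.png

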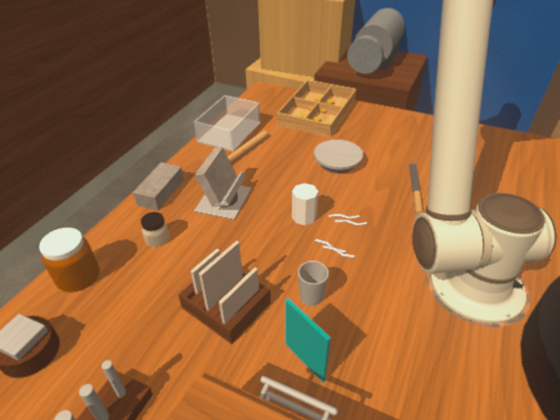

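Candidates in the scene view:
- Tall pale board: the middle board in the rack at (350,262). Look-alikes are the turquoise board (447,247) and the two short boards (323,280) and (378,272).
- Cup: white prism at (265,190). Look-alikes are the beaker (375,225) and the jars (190,315) and (185,395).
- Turntable: grey disc at (210,147).
- Stand: (180,228). Its look-alike is the loose brick (103,290).

I'll check these in one close composite.

Run:
```python
import cv2, numpy as np
def tile(n,x0,y0,w,h):
    im=cv2.imread(f"pics/{n}0.png")[y0:y0+h,x0:x0+w]; s=4
    t=cv2.resize(im,None,fx=s,fy=s,interpolation=cv2.INTER_CUBIC)
    for k in range(0,w,10):
        if (x0+k)%10==0:
            cv2.line(t,(k*s,0),(k*s,6 if (x0+k)%50 else 14),(0,255,255),1)
    for k in range(0,h,10): cv2.line(t,(0,k*s),(6 if (y0+k)%50 else 14,k*s),(0,255,255),1)
    t=cv2.putText(t,f"{n} {x0},{y0}",(20,12),0,.4,(0,255,0),1)
    o=np.zeros((300,400,3),np.uint8); o[:t.shape[0],:t.shape[1]]=t[:300,:400]; return o
a=np.hstack([tile("scene",300,215,100,75),tile("side",180,240,100,75)])
b=np.hstack([tile("scene",140,185,90,75) if 0 else tile("scene",130,185,100,75),tile("side",180,145,100,75)])
cv2.imwrite("pics/c1.png",np.vstack([a,b]))
```

```text
(no output)
```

View pics/c1.png

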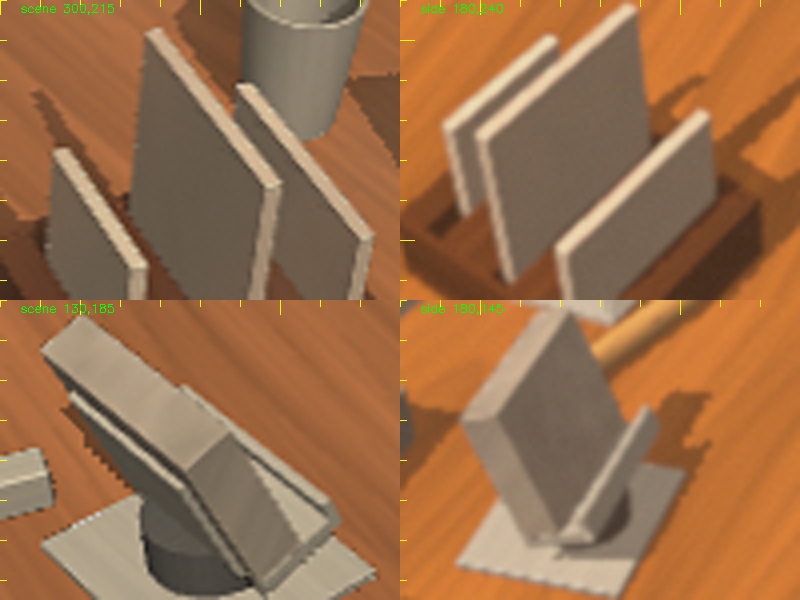

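Tall board: the middle pale one, standing about 45 above its neighbours. Its top edge runs (338,223)-(368,262) in the scene view and (201,273)-(238,242) in the side view. The stand's brick front top edge is (150,190)-(187,219) in the scene view and (222,147)-(204,174) in the side view, with the lip facing the robot. Next I triangulate.

```bash
cat > h.py <<'E'
from bench import r
import cv2, numpy as np
from scipy.spatial.transform import Rotation as Ro
def ray(cal,px):
    p=cv2.undistortPoints(np.array([[px]],float),np.array(cal["camera_matrix"]),np.array(cal["distortion"]))[0,0]
    R=cv2.Rodrigues(np.array(cal["rvec"]))[0]; t=np.array(cal["tvec"]).ravel()
    d=R.T@np.array([p[0],p[1],1.]); return -R.T@t, d/np.linalg.norm(d)
def tri(*obs):
    A=np.zeros((3,3)); b=np.zeros(3); rs=[ray(c,p) for c,p in obs]
    for o,d in rs:
        M=np.eye(3)-np.outer(d,d); A+=M; b+=M@o
    x=np.linalg.solve(A,b)
    return x, max(np.linalg.norm(np.cross(x-o,d)) for o,d in rs)
def plane(cal,px,z):
    o,d=ray(cal,px); return o+d*(z-o[2])/d[2]
E
python3 - <<'E'
from h import *
S=r.calibration("scene"); D=r.calibration("side")
P={"tall_a":((338.3,222.8),(238.2,242)),"tall_b":((368,261.7),(201.2,273.3)),
"sh1_a":((315.5,253),(198,0)),
"brick_near":((187.5,218.75),(204.5,174)),"brick_far":((150.3,189.8),(221.75,147)),"foot_near":((205,245.5),(220,203.5)),
"back_near":((176.8,303-85),(195,174.5))}
P.pop("sh1_a"); P["back_near"]=((176.8,228),(195,174.5))
# short boards: scene left one (tops far,near), scene right one; side right one / side left one
P["L_a"]=((300+62/4,215+150/4),(180+155/4,240+40/4)); P["L_b"]=((300+138/4,215+267/4),(180+47/4,240+126/4))
P["R_a"]=((300+245/4,215+85/4),(180+303/4,240+113/4)); P["R_b"]=((300+366/4,215+237/4),(180+165/4,240+250/4))
P["lip_far"]=((130+184/4,185+88/4),(180+250/4,145+108/4)); P["lip_near"]=((130+335/4,185+220/4),(180+178/4,145+235/4))
Q={}
for k,(a,b) in P.items():
    x,e=tri((S,a),(D,b)); Q[k]=x; print(k,np.round(x,4),"err %.4f"%e)
for a,b in (("tall_a","tall_b"),("brick_near","brick_far"),("brick_near","foot_near"),("L_a","L_b"),("R_a","R_b"),("lip_far","lip_near")):
    d=Q[b]-Q[a]; print(a,b,"len %.3f yaw %.1f"%(np.linalg.norm(d),np.degrees(np.arctan2(d[1],d[0]))))
# cup white mask & turntable
for n,c,bx in (("scene",S,(240,155,290,225)),("side",D,(285,175,325,230))):
    im=cv2.imread(f"pics/{n}0.png"); x0,y0,x1,y1=bx; h=cv2.cvtColor(im,cv2.COLOR_BGR2HSV)[y0:y1,x0:x1]
    m=((h[...,1]<70)&(h[...,2]>130)).astype(np.uint8)
    k,l,st,ce=cv2.connectedComponentsWithStats(m); i=1+st[1:,4].argmax()
    print(n,"cup",st[i]+[x0,y0,0,0,0]); 
    c1=max(cv2.findContours((l==i).astype(np.uint8),0,2)[0],key=cv2.contourArea)
    print(cv2.approxPolyDP(c1,1.6,True)[:,0].__add__([x0,y0]).tolist())
def t(n,x0,y0,w,h,s):
    im=cv2.imread(f"pics/{n}0.png")[y0:y0+h,x0:x0+w]; t=cv2.resize(im,None,fx=s,fy=s,interpolation=cv2.INTER_CUBIC)
    for k in range(0,w,10): cv2.line(t,(k*s,0),(k*s,6),(0,255,255),1)
    for k in range(0,h,10): cv2.line(t,(0,k*s),(6,k*s),(0,255,255),1)
    return cv2.putText(t,f"{n} {x0},{y0}",(20,14),0,.4,(0,255,0),1)
cv2.imwrite("pics/c2.png",np.vstack([np.hstack([t("scene",170,115,70,50,5),t("side",310,130,70,50,5)]),np.hstack([t("scene",235,160,70,60,5),t("side",270,175,70,60,5)])]))
E
```

```text
tall_a [0.4834 0.2357 0.1573] err 0.0010
tall_b [0.5079 0.3397 0.1571] err 0.0022
brick_near [0.6903 0.0418 0.1341] err 0.0023
brick_far [ 0.7111 -0.0815  0.1363] err 0.0018
foot_near [0.6575 0.0371 0.0441] err 0.0007
back_near [0.7164 0.0475 0.1279] err 0.0026
L_a [0.5343 0.2374 0.1125] err 0.0008
L_b [0.5536 0.3137 0.1135] err 0.0011
R_a [0.4366 0.2519 0.1139] err 0.0012
R_b [0.4592 0.3549 0.1115] err 0.0014
lip_far [ 0.6573 -0.0919  0.0609] err 0.0009
lip_near [0.6394 0.0424 0.0538] err 0.0008
tall_a tall_b len 0.107 yaw 76.7
brick_near brick_far len 0.125 yaw -80.4
brick_near foot_near len 0.096 yaw -171.8
L_a L_b len 0.079 yaw 75.8
R_a R_b len 0.105 yaw 77.6
lip_far lip_near len 0.136 yaw 97.6
scene cup [ 251  167   39   47 1191]
[[261, 167], [253, 170], [251, 176], [253, 208], [258, 212], [269, 213], [277, 209], [278, 191], [289, 181], [279, 189], [279, 172], [270, 167]]
side cup [292 183  26  41 633]
[[304, 183], [295, 186], [292, 191], [293, 217], [296, 221], [302, 223], [306, 222], [304, 220], [306, 213], [304, 201], [314, 198], [317, 193], [314, 186]]
```

View pics/c2.png

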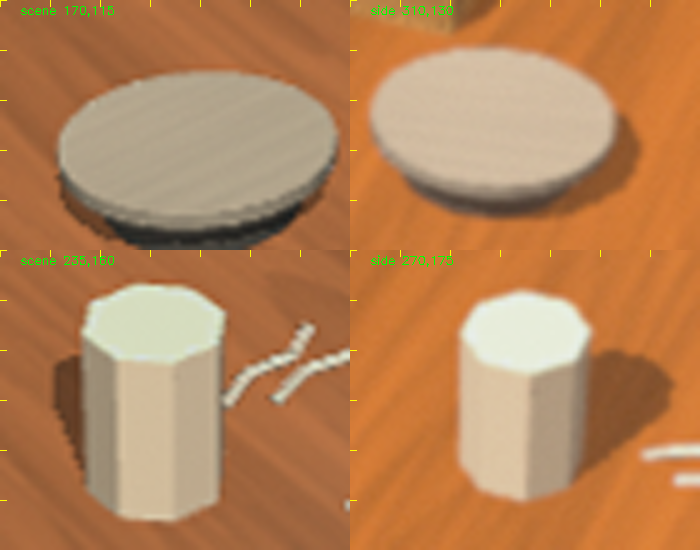

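The turntable disc, the eight-sided cup with its closed base up, and the blanks beside it all show clearly. Triangulated heights come out 2–3 mm low and are consistent, and the edge lengths match the text. Now cup and turntable numbers plus a plan check with IK.

```bash
cat >> h.py <<'E'
def down(yaw_x):  # board/cup yaw -> board frame rotation
    return Ro.from_euler('z',yaw_x,degrees=True).as_matrix()
def tool(B,s=1): # B columns = board axes; tool y along board x, tool z = -board z
    return Ro.from_matrix(np.column_stack([s*B[:,1],s*B[:,0],-B[:,2]])).as_rotvec()
YR,YS=-13.3,8.9
BR=down(YR); BS=down(YS)@Ro.from_euler('y',20,degrees=True).as_matrix()
TOP=np.array([0.4957,0.2877,0.160]); SEAT=np.array([0.6633,-0.0266,0.0464]); HT=0.124
E
python3 - <<'E'
from h import *
S=r.calibration("scene"); D=r.calibration("side")
print("tt",tri((S,(209.7,143.6)),(D,(338.6,153.7)))); print("cup",tri((S,(265.7,174.7)),(D,(305,191.5))))
for s in (1,-1):
    for nm,p,B in (("grasp",TOP-[0,0,.026],BR),("lift",TOP+[0,0,.1],BR),("hov",SEAT+BS[:,2]*(HT+.06),BS),("seat",SEAT+BS[:,2]*HT,BS)):
        q=r.inverse_kinematics(p,tool(B,s)); print(s,nm,None if q is None else np.round(q,2))
# cup tilts
C=np.array([.56,-.0,.05])
E
```

```text
tt (array([ 0.4470161 , -0.32461869,  0.03566834]), np.float64(0.0010294205371316272))
cup (array([ 0.44913465, -0.05135234,  0.08861588]), np.float64(0.001132285535773211))
1 grasp [ 0.81  0.39 -0.27  0.   -0.91  2.1 ]
1 lift [ 0.81  0.28 -0.09  0.   -1.2   2.1 ]
1 hov None
1 seat None
-1 grasp [ 0.81  0.39 -0.27  0.   -0.91 -1.04]
-1 lift [ 0.81  0.28 -0.09  0.   -1.2  -1.04]
-1 hov [ 0.19  0.77  0.59 -0.01 -1.75 -0.04]
-1 seat [ 0.19  0.76  0.43 -0.01 -1.6  -0.04]
```

Run:
```python
from h import *
r.move_to(TOP+[0,0,.08],tool(BR,-1)); r.gripper_to(0.04)
c=r.calibration("wrist"); im=r.read_camera("wrist"); cv2.imwrite("pics/w1.png",im[:,:,::-1])
np.save("w1.npy",c,allow_pickle=True)
def proj(p): return np.round(cv2.projectPoints(np.array([p],float),c["rvec"],c["tvec"],c["camera_matrix"],c["distortion"])[0].ravel(),1)
for p in ([.4834,.2357,.16],[.5079,.3397,.16],TOP): print(proj(p))
print(r.state()["clock"],r.state()["eef_pos"],r.state()["finger_gap"])
```

```text
[277.8 136.3]
[277.9 291.4]
[277.8 218.9]
3.9417 [0.49569114 0.28769956 0.2399806 ] 0.03975687897467584
```

View pics/w1.png

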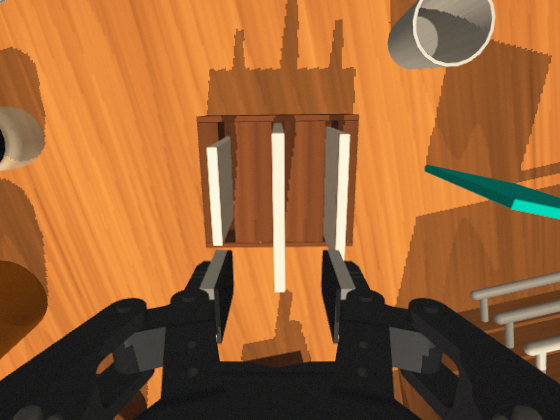

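The tall board's top edge runs (278,123)-(280,292), squarely between the pads, with short boards at x=214 and x=342. The line is right to under 1 mm. I'll refine the centre along the board, then grasp and draw it up.

Run:
```python
from h import *
c=np.load("w1.npy",allow_pickle=True).item()
im=cv2.imread("pics/w1.png"); h=cv2.cvtColor(im,cv2.COLOR_BGR2HSV)
m=((h[...,1]<60)&(h[...,2]>180)).astype(np.uint8)[90:320,260:300]
k,l,st,ce=cv2.connectedComponentsWithStats(m); i=1+st[1:,4].argmax(); print(st[i])
y0,y1=st[i][1]+90,st[i][1]+90+st[i][3]
a=plane(c,(278,y0),.16); b=plane(c,(279.5,y1),.16); print(a,b,np.linalg.norm(b-a),(a+b)/2)
S=r.calibration("scene"); D=r.calibration("side")
print(tri((c,(278,y0)),(S,(338.3,222.8)),(D,(238.2,242))),tri((c,(279.5,y1)),(S,(368,261.7)),(D,(201.2,273.3))))
mid=(a+b)/2; P=TOP.copy()
v=BR[:,1]; P+=v*np.clip((mid-TOP)@v,-.008,.008); P[2]=.134
print("go",P); np.save("P.npy",P)
print(r.movel(P,speed=.08,stop_force=15)); print(r.state()["eef_pos"])
r.gripper_to(0.0); s=r.state(); print(s["finger_gap"],s["gripper_force"],s["contact_force"])
r.movel(P+[0,0,.13],speed=.1); s=r.state(); print(s["clock"],s["finger_gap"],s["gripper_force"],s["contact_force"])
cv2.imwrite("pics/s2.png",r.read_camera("side")[:,:,::-1]); im=r.read_camera("scene")[:,:,::-1]; cv2.imwrite("pics/sc2.png",im)
```

```text
[  12   44   13  158 1642]
[0.48293984 0.23438402 0.16      ] [0.5069441  0.34045038 0.16      ] 0.10874869436303052 [0.49494197 0.2874172  0.16      ]
(array([0.4831863 , 0.23504476, 0.15683424]), np.float64(0.0011508915852546907)) (array([0.50761455, 0.34061103, 0.15809423]), np.float64(0.0024144267238217065))
go [0.49559657 0.28726246 0.134     ]
False
[0.49589327 0.28753229 0.13461001]
0.007262215611809244 59.01159346103668 [0.16386721 0.56106426 2.29384974]
7.25 0.007516795557927427 58.50469350814819 [ 0.24812584  0.45619639 -1.82480438]
```

Run:
```python
from h import *
n=-BS[:,0]; z=BS[:,2]; rt=tool(BS,-1); HT=.1246
r.move_to(SEAT+z*(HT+.11)+n*.03,rt)
r.movel(SEAT+z*(HT+.05)+n*.006,rt,speed=.12)
s=r.state(); print(s["clock"],s["eef_pos"],s["contact_force"],s["finger_gap"])
cv2.imwrite("pics/s3.png",r.read_camera("side")[:,:,::-1]); cv2.imwrite("pics/sc3.png",r.read_camera("scene")[:,:,::-1])
def t(n,x0,y0,w,h,s):
    im=cv2.imread(n)[y0:y0+h,x0:x0+w]; t=cv2.resize(im,None,fx=s,fy=s,interpolation=cv2.INTER_CUBIC); return t
cv2.imwrite("pics/c3.png",np.hstack([t("pics/sc3.png",130,150,100,125,4),t("pics/s3.png",170,110,100,125,4)]))
```

```text
9.45 [ 0.71707335 -0.01790471  0.21358707] [ 0.13721889  0.50994841 -1.36034196] 0.007127670896719462
```

View pics/c3.png

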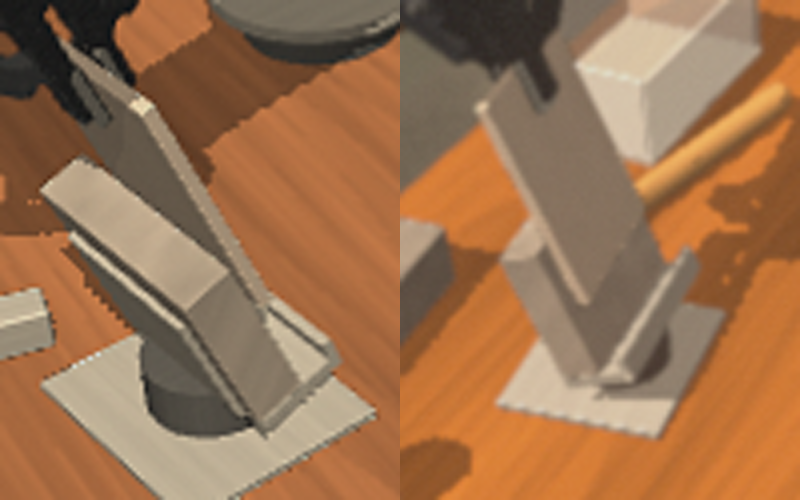

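The board is parallel to and just in front of the brick, with its foot above the ledge trough: near bottom corner at side (216,186), lip at (241,175). I'll lower it along the slope until contact, then press it lightly to the brick.

Run:
```python
from h import *
n=-BS[:,0]; z=BS[:,2]; HT=.1246
def show(k):
    s=r.state(); d=np.array(s["eef_pos"])-SEAT-z*HT; print(k,"t %.2f"%s["clock"],"n %.4f y %.4f z %.4f"%(d@n,d@BS[:,1],d@z),np.round(s["contact_force"],2))
print(r.movel(SEAT+z*(HT+.012)+n*.006,speed=.06,stop_force=6)); show("near")
print(r.movel(SEAT+z*(HT-.008)+n*.006,speed=.015,stop_force=4)); show("foot")
p=np.array(r.state()["eef_pos"])
print(r.movel(p-n*.012+z*.0005,speed=.012,stop_force=4)); show("brick")
cv2.imwrite("pics/s4.png",r.read_camera("side")[:,:,::-1]); cv2.imwrite("pics/sc4.png",r.read_camera("scene")[:,:,::-1])
def t(n,x0,y0,w,h,s):
    im=cv2.imread(n)[y0:y0+h,x0:x0+w]; t=cv2.resize(im,None,fx=s,fy=s,interpolation=cv2.INTER_CUBIC); return t
cv2.imwrite("pics/c4.png",np.hstack([t("pics/sc4.png",130,150,100,125,4),t("pics/s4.png",170,110,100,125,4)]))
```

```text
False
near t 10.33 n 0.0059 y -0.0001 z 0.0124 [-0.18 -0.3  -0.6 ]
True
foot t 11.20 n 0.0059 y -0.0003 z -0.0007 [1.55 0.68 3.72]
True
brick t 11.78 n 0.0024 y -0.0004 z -0.0007 [ 0.22 -0.7   3.45]
```

View pics/c4.png

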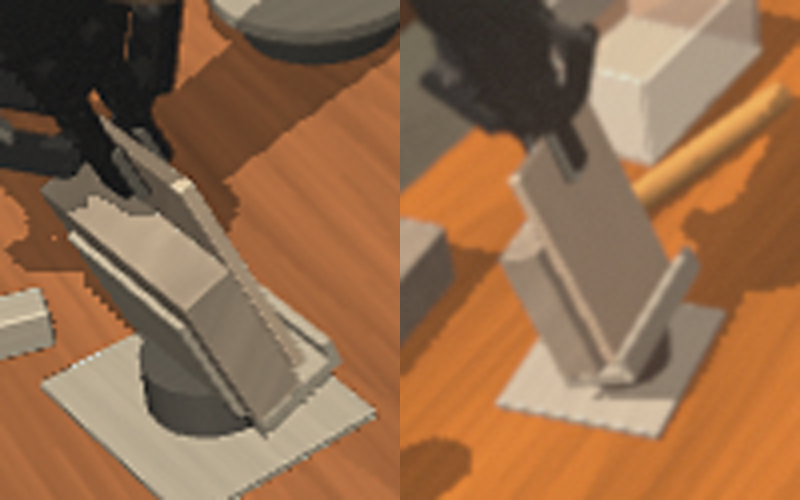

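The foot touched down within 1 mm of the computed seat height, and the board is inside the lip. I'll nudge it onto the brick with the foot just clear, set it down and release.

Run:
```python
from h import *
n=-BS[:,0]; z=BS[:,2]; HT=.1246
def show(k):
    s=r.state(); d=np.array(s["eef_pos"])-SEAT-z*HT; print(k,"t %.2f"%s["clock"],"n %.4f y %.4f z %.4f"%(d@n,d@BS[:,1],d@z),np.round(s["contact_force"],2),s["finger_gap"])
P=lambda:np.array(r.state()["eef_pos"])
r.movel(P()+z*.002,speed=.02); show("up")
print(r.movel(P()-n*.008,speed=.012,stop_force=3)); show("brick")
print(r.movel(P()-z*.005,speed=.012,stop_force=3)); show("foot")
r.gripper_to(.018); r.pause(.2); show("rel"); r.gripper_to(.03)
r.movel(P()+z*.09,speed=.12); show("out")
cv2.imwrite("pics/s5.png",r.read_camera("side")[:,:,::-1]); cv2.imwrite("pics/sc5.png",r.read_camera("scene")[:,:,::-1])
# cup: IK for tilts; t = tool closing axis u, lean axis
cup=np.array([.449,-.0514,.05]); tt=np.array([.447,-.3246,.09])
for yaw in range(-180,180,15):
    row=[]
    for c in (cup,tt):
        for tilt in (45,-45):
            B=down(yaw)@Ro.from_euler('x',-tilt,degrees=True).as_matrix()  # closing axis = x of yaw frame
            R=np.column_stack([B[:,1],B[:,0],-B[:,2]])
            q=r.inverse_kinematics(c+R[:,2]*.011,Ro.from_matrix(R).as_rotvec())
            row.append(None if q is None else np.round(q,1).tolist())
    print(yaw,sum(x is not None for x in row),row if all(x is not None for x in row) else "")
```

```text
up t 12.16 n 0.0023 y -0.0002 z 0.0001 [-1.02 -0.06 -1.58] 0.007632905890641273
True
brick t 12.47 n 0.0021 y -0.0002 z -0.0007 [-0.38  0.32  1.47] 0.00714162085660187
True
foot t 12.68 n 0.0021 y -0.0005 z -0.0007 [0.67 0.24 3.13] 0.007043986686186196
rel t 13.14 n 0.0023 y -0.0003 z -0.0019 [ 0.07 -1.01 -0.38] 0.01794309009882173
out t 14.32 n 0.0024 y -0.0002 z 0.0874 [ 0.43  0.42 -0.59] 0.02995504977302798
-180 4 [[-0.3, 0.6, -0.3, -0.8, -1.2, 0.8], [0.5, 0.5, -0.9, 1.0, -0.8, -1.4], [-0.7, 0.7, 0.1, -0.6, -1.6, 0.8], [-0.3, 0.4, -1.0, 1.7, -0.7, -1.3]]
-165 2 
-150 2 
-135 3 
-120 2 
-105 4 [[0.1, 0.7, -0.1, -0.2, -1.5, 1.3], [-0.6, 0.4, -1.1, -2.8, -0.7, -1.6], [-0.3, 0.8, 0.1, 0.0, -1.6, 1.6], [-0.7, 0.3, -0.4, -1.4, -0.3, -3.0]]
-90 4 [[0.2, 0.7, -0.2, -0.1, -1.5, 1.5], [-0.6, 0.4, -0.8, -2.2, -0.5, -2.0], [-0.2, 0.8, -0.0, 0.2, -1.5, 1.7], [-0.8, 0.4, -0.4, -1.2, -0.6, -2.9]]
-75 4 [[0.3, 0.7, -0.2, 0.0, -1.4, 1.6], [-0.5, 0.4, -0.7, -1.8, -0.5, -2.4], [-0.2, 0.7, -0.2, 0.3, -1.4, 1.8], [-0.8, 0.4, -0.3, -1.1, -0.8, -2.8]]
-60 4 [[0.3, 0.7, -0.3, 0.1, -1.3, 1.7], [-0.4, 0.4,
[... 1065 characters left out ...]
 0.7, -0.2, 0.0, -1.4, -1.6], [-0.8, 0.4, -0.3, -1.1, -0.8, 0.3], [-0.2, 0.7, -0.2, 0.3, -1.4, -1.3]]
120 4 [[-0.4, 0.4, -0.6, -1.5, -0.6, 0.7], [0.3, 0.7, -0.3, 0.1, -1.3, -1.5], [-0.8, 0.5, -0.2, -1.0, -1.0, 0.4], [-0.1, 0.7, -0.3, 0.5, -1.3, -1.2]]
135 4 [[-0.4, 0.4, -0.5, -1.3, -0.8, 0.6], [0.4, 0.7, -0.4, 0.3, -1.2, -1.4], [-0.8, 0.5, -0.1, -0.9, -1.1, 0.5], [-0.1, 0.6, -0.5, 0.7, -1.1, -1.2]]
150 4 [[-0.4, 0.5, -0.4, -1.1, -0.9, 0.7], [0.5, 0.6, -0.6, 0.4, -1.1, -1.4], [-0.8, 0.6, -0.0, -0.8, -1.3, 0.6], [-0.1, 0.6, -0.7, 0.9, -1.0, -1.2]]
165 4 [[-0.3, 0.5, -0.3, -0.9, -1.0, 0.7], [0.5, 0.6, -0.8, 0.7, -1.0, -1.4], [-0.7, 0.7, 0.1, -0.7, -1.4, 0.7], [-0.2, 0.5, -0.8, 1.2, -0.8, -1.2]]
```

Board released. The cup turn works in two 90° steps with ±45° leaning grips at yaw ~120–165, laying it on the disc in between. Next I look down at the cup with the wrist camera and check the board.

Run:
```python
from h import *
rt=tool(down(145),1); print(np.round(r.inverse_kinematics([.449,-.0514,.22],rt),2))
r.move_to([.449,-.0514,.22],rt); r.gripper_to(.085)
c=r.calibration("wrist"); im=r.read_camera("wrist"); cv2.imwrite("pics/w2.png",im[:,:,::-1]); np.save("w2.npy",c,allow_pickle=True)
cv2.imwrite("pics/s5.png",r.read_camera("side")[:,:,::-1]); cv2.imwrite("pics/sc5.png",r.read_camera("scene")[:,:,::-1])
def t(n,x0,y0,w,h,s):
    im=cv2.imread(n)[y0:y0+h,x0:x0+w]; return cv2.resize(im,None,fx=s,fy=s,interpolation=cv2.INTER_CUBIC)
A=np.vstack([t("pics/sc5.png",130,155,80,100,3),t("pics/s5.png",180,110,80,100,3)])
W=cv2.imread("pics/w2.png"); o=np.zeros((600,800,3),np.uint8); o[:420,:560]=W; o[:600,560:]=A
cv2.imwrite("pics/c5.png",o); print(r.state()["clock"])
g=cv2.projectPoints(np.array([[.449,-.0514,.09]]),c["rvec"],c["tvec"],c["camera_matrix"],c["distortion"])[0]; print(g)
h=cv2.cvtColor(W,cv2.COLOR_BGR2HSV); m=((h[...,1]<60)&(h[...,2]>205)).astype(np.uint8)
k,l,st,ce=cv2.connectedComponentsWithStats(m); print(st[1:][st[1:,4]>1500])
```

```text
[ 0.25  0.1  -0.42  0.   -1.04 -0.86]
16.275
[[[277.80430882 199.22623106]]]
[[ 237  156   81   79 4868]]
```

View pics/c5.png

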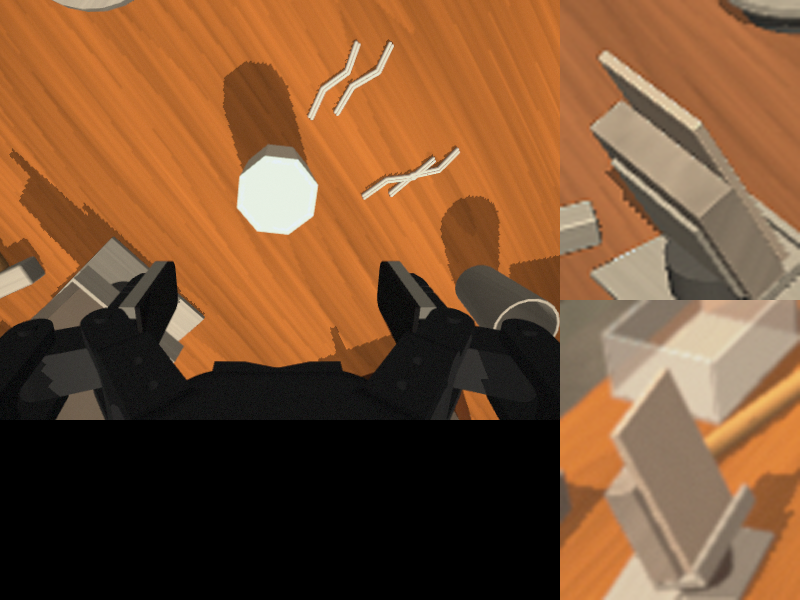

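The board leans flat on the brick in both crops. The cup's top octagon is at wrist (277,195), clear of the blanks. From its contour I now compute the cup centre and facet yaw.

Run:
```python
from h import *
c=np.load("w2.npy",allow_pickle=True).item(); W=cv2.imread("pics/w2.png")
h=cv2.cvtColor(W,cv2.COLOR_BGR2HSV); m=((h[...,1]<60)&(h[...,2]>205)).astype(np.uint8)
k,l,st,ce=cv2.connectedComponentsWithStats(m); i=1+st[1:,4].argmax()
ct=max(cv2.findContours((l==i).astype(np.uint8),0,1)[0],key=cv2.contourArea)[:,0]
M=cv2.moments((l==i).astype(np.uint8)); px=(M["m10"]/M["m00"],M["m01"]/M["m00"])
X=np.array([plane(c,p,.09)[:2] for p in ct.astype(float)]); ctr=plane(c,px,.09)[:2]
d=X-ctr; th=np.arctan2(d[:,1],d[:,0]); rr=np.hypot(*d.T)
g=np.sort(th); ph=np.angle(np.sum((rr-rr.mean())*np.exp(8j*th)))/8  # vertex angle mod 45
flat=(np.degrees(ph)+22.5)%45
print("px",px,"ctr",ctr,"rmean",rr.mean(),"flat mod45",flat,"min/max r",rr.min(),rr.max())
S=r.calibration("scene"); D=r.calibration("side")
print(tri((c,px),(S,(265.7,174.7)),(D,(305,191.5))))
# turntable fine: grey disc mask ellipse in scene/side taken with arm away
hull=cv2.minAreaRect((X*1e3).astype(np.float32)); print(hull)
# board end check
```

```text
px (276.63311421528346, 194.82806080525884) ctr [ 0.44768996 -0.0548904 ] rmean 0.03140928094923251 flat mod45 3.40177445403263 min/max r 0.029277743387522863 0.03417827444563954
(array([ 0.44863152, -0.05350542,  0.08699532]), np.float64(0.0015783895788878317))
((448.203369140625, -54.09573745727539), (61.689857482910156, 61.76142501831055), 3.736445665359497)
```

```bash
cat >> h.py <<'E'
YC=138.4; OFF=.007
def pose(c,tilt,back=0.,yaw=YC):   # cup mid-point c, lean of tool, distance back along tool axis
    B=down(yaw)@Ro.from_euler('x',-tilt,degrees=True).as_matrix()
    R=np.column_stack([B[:,1],B[:,0],-B[:,2]])
    return np.array(c)+R[:,2]*(OFF-back), Ro.from_matrix(R).as_rotvec()
def st(k):
    s=r.state(); print(k,"t %.2f"%s["clock"],np.round(s["eef_pos"],4),np.round(s["contact_force"],2),"gap %.4f F %.1f"%(s["finger_gap"],s["gripper_force"]))
CUP=np.array([.448,-.0545,.047]); TT=np.array([.447,-.3246,.04])
E
python3 - <<'E'
from h import *
S=r.calibration("scene"); print("beaker mouth",plane(S,(376,213),.085))
for c,t,b in ((CUP,45,.15),(CUP,45,0),(CUP+[0,0,.15],45,0),(TT+[0,0,.13],-45,0),(TT+[0,0,.031],-45,0),(TT+[0,0,.031],-45,.12),(TT+[0,0,.031],45,.12),(TT+[0,0,.031],45,0),(TT+[0,0,.12],-45,0)):
    q=r.inverse_kinematics(*pose(c,t,b)); print(t,b,None if q is None else np.round(q,2))
r.move_to(*pose(CUP,45,.15)); st("pre")
print(r.movel(*pose(CUP,45,0),speed=.12,stop_force=8)); st("at")
r.gripper_to(.05); st("grip")
r.movel(*pose(CUP+[0,0,.15],45,0),speed=.15); st("lift")
cv2.imwrite("pics/sc6.png",r.read_camera("scene")[:,:,::-1])
E
```

```text
beaker mouth [0.33687299 0.19281626 0.085     ]
45 0.15 [-0.61  0.2  -0.47 -0.95 -1.05  0.44]
45 0 [-0.42  0.43 -0.49 -1.21 -0.81  0.65]
45 0 [-0.32  0.12 -0.41 -0.94 -0.93  0.15]
-45 0 [-0.08  0.5  -0.45  0.64 -1.24 -1.06]
-45 0 [-0.09  0.63 -0.54  0.71 -1.06 -1.2 ]
-45 0.12 [ 0.04  0.57 -0.34  0.56 -1.31 -1.09]
45 0.12 [-0.93  0.5  -0.   -0.79 -1.36  0.5 ]
45 0 [-0.81  0.58 -0.1  -0.88 -1.16  0.56]
-45 0 [-0.08  0.51 -0.46  0.65 -1.22 -1.07]
pre t 17.46 [ 0.381  -0.1301  0.1483] [-0.12  1.09 -0.32] gap 0.0849 F 0.0
False
at t 18.86 [ 0.4513 -0.0511  0.0425] [ 0.53 -0.08 -0.54] gap 0.0851 F 0.0
grip t 19.20 [ 0.4513 -0.0511  0.0428] [-2.5  -2.02  6.8 ] gap 0.0614 F 65.6
lift t 20.35 [ 0.4507 -0.0506  0.1909] [-0.05 -0.19 -3.23] gap 0.0609 F 65.1
```

Cup held: gap 61 mm, about 3.2 N. Now carry it over the disc, lay it on its flat and regrasp.

Run:
```python
from h import *
L=TT+[0,0,.031]
r.move_to(*pose(TT+[0,0,.14],-45,0)); st("hover")
r.movel(*pose(L+[0,0,.012],-45,0),speed=.15,stop_force=8); st("near")
print(r.movel(*pose(L-[0,0,.01],-45,0),speed=.015,stop_force=3)); st("touch")
print("expected z",pose(L,-45,0)[0][2])
cv2.imwrite("pics/s7.png",r.read_camera("side")[:,:,::-1]); cv2.imwrite("pics/sc7.png",r.read_camera("scene")[:,:,::-1])
def t(n,x0,y0,w,h,s):
    im=cv2.imread(n)[y0:y0+h,x0:x0+w]; return cv2.resize(im,None,fx=s,fy=s,interpolation=cv2.INTER_CUBIC)
cv2.imwrite("pics/c7.png",np.hstack([t("pics/sc7.png",160,75,100,100,4),t("pics/s7.png",290,85,100,100,4)]))
```

```text
hover t 21.81 [ 0.4431 -0.3282  0.1746] [-0.82  0.1  -2.59] gap 0.0613 F 65.4
near t 22.61 [ 0.4443 -0.3285  0.0787] [ 0.25 -0.07 -1.74] gap 0.0608 F 65.4
True
touch t 23.43 [ 0.4437 -0.3283  0.0674] [0.99 0.4  4.38] gap 0.0607 F 66.0
expected z 0.06605025253169418
```

View pics/c7.png

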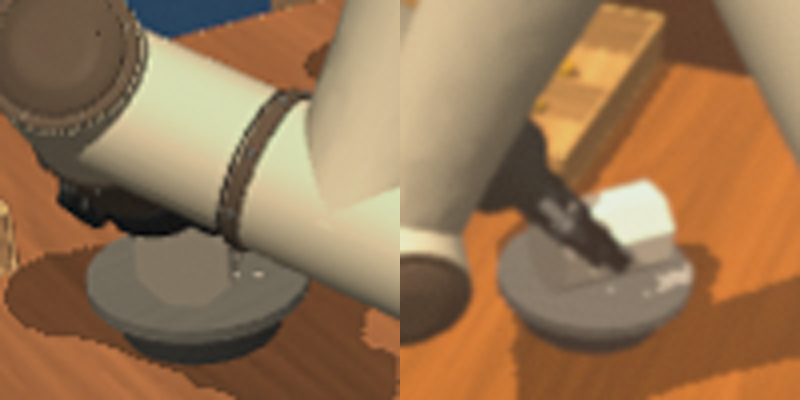

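The cup lies flat on the disc, touching at the expected height (+1 mm). Release, go round and regrip from the other side.

Run:
```python
from h import *
L=TT+[0,0,.031]; U=TT+[0,0,.045]
r.gripper_to(.085); st("rel")
r.movel(*pose(L,-45,.13),speed=.15)
r.move_to(*pose(L,0,.17)); r.move_to(*pose(L,45,.13)); st("around")
print(r.movel(*pose(L+[0,0,.002],45,0),speed=.12,stop_force=8)); st("at")
r.gripper_to(.05); st("grip")
r.movel(*pose(L+[0,0,.11],45,0),speed=.15); st("lift")
r.move_to(*pose(U+[0,0,.08],-45,0)); st("hover")
r.movel(*pose(U+[0,0,.014],-45,0),speed=.12,stop_force=8); st("near")
print(r.movel(*pose(U-[0,0,.01],-45,0),speed=.015,stop_force=3)); st("touch"); print("expected z",pose(U,-45,0)[0][2])
cv2.imwrite("pics/s8.png",r.read_camera("side")[:,:,::-1]); cv2.imwrite("pics/sc8.png",r.read_camera("scene")[:,:,::-1])
def t(n,x0,y0,w,h,s):
    im=cv2.imread(n)[y0:y0+h,x0:x0+w]; return cv2.resize(im,None,fx=s,fy=s,interpolation=cv2.INTER_CUBIC)
cv2.imwrite("pics/c8.png",np.hstack([t("pics/sc8.png",160,75,100,100,4),t("pics/s8.png",290,85,100,100,4)]))
```

```text
rel t 23.89 [ 0.4429 -0.3281  0.0661] [0.03 0.36 0.06] gap 0.0851 F 0.0
around t 26.46 [ 0.3896 -0.3884  0.1564] [ 0.39 -0.09 -0.45] gap 0.0852 F 0.0
False
at t 27.68 [ 0.4503 -0.3216  0.0686] [ 0.02 -0.2  -0.72] gap 0.0852 F 0.0
grip t 28.02 [ 0.4501 -0.3219  0.0688] [-2.6  -2.67  3.69] gap 0.0615 F 66.7
lift t 28.89 [ 0.4498 -0.3202  0.1749] [-0.27 -0.47 -2.65] gap 0.0612 F 66.2
hover t 30.21 [ 0.4429 -0.3285  0.1594] [-0.05  0.13 -3.59] gap 0.0613 F 65.9
near t 30.91 [ 0.444  -0.3286  0.0944] [-0.05 -0.47 -2.77] gap 0.0613 F 65.9
True
touch t 31.92 [ 0.4437 -0.3283  0.0788] [0.61 0.59 3.89] gap 0.0611 F 66.4
expected z 0.08005025253169416
```

View pics/c8.png

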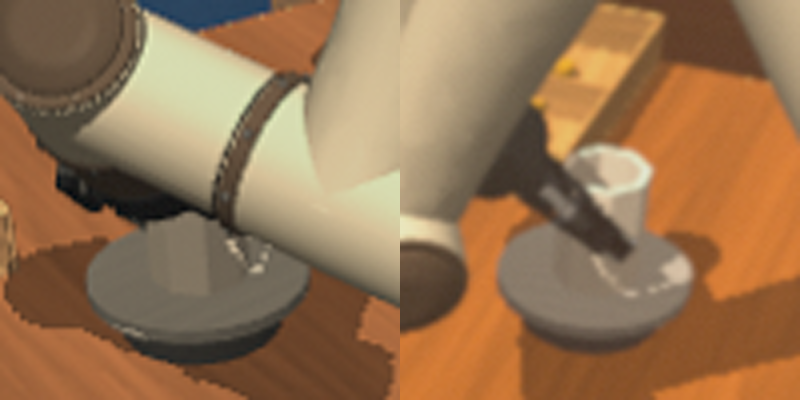

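The cup stands mouth-up and touches within 1.5 mm of the expected height. I've used all ten views, so I'll release, withdraw and check numerically.

Run:
```python
from h import *
U=TT+[0,0,.045]
r.gripper_to(.085); r.pause(.2); st("rel")
r.movel(*pose(U,-45,.15),speed=.12); st("out")
r.move_to([.30,.25,.40],tool(down(145),1)) if r.inverse_kinematics([.30,.25,.40],tool(down(145),1)) is not None else r.move_to(*pose(U+[0,0,.1],-45,.2))
st("away"); r.pause(.3)
I={}
for n in ("scene","side"):
    im=r.read_camera(n)[:,:,::-1]; cv2.imwrite(f"pics/{n}9.png",im); I[n]=im
S=r.calibration("scene"); D=r.calibration("side"); K={"scene":S,"side":D}
# cup mask: blob differing from the empty-disc picture; compare with projected cup outline box
for n,c in K.items():
    old=cv2.imread(f"pics/{n}0.png"); d=(cv2.absdiff(old,I[n]).max(2)>25).astype(np.uint8)
    a=np.linspace(0,2*np.pi,17); pts=np.array([[TT[0]+.0325*np.cos(t),TT[1]+.0325*np.sin(t),z] for t in a for z in (.04,.13)])
    q=cv2.projectPoints(pts,c["rvec"],c["tvec"],c["camera_matrix"],c["distortion"])[0][:,0]
    x0,y0=q.min(0).astype(int)-12; x1,y1=q.max(0).astype(int)+12
    k,l,s,ce=cv2.connectedComponentsWithStats(d[y0:y1,x0:x1]); i=1+s[1:,4].argmax()
    print(n,"cup pred box",np.round([*q.min(0),*q.max(0)]),"seen",s[i][0]+x0,s[i][1]+y0,s[i][0]+s[i][2]+x0,s[i][1]+s[i][3]+y0)
    # board expected outline on stand
    B=np.array([SEAT+BS@[x,y,z] for x in (-.004,.004) for y in (-.055,.055) for z in (0,.15)])
    q=cv2.projectPoints(B,c["rvec"],c["tvec"],c["camera_matrix"],c["distortion"])[0][:,0]
    x0,y0=q.min(0).astype(int)-8; x1,y1=q.max(0).astype(int)+8
    k,l,s,ce=cv2.connectedComponentsWithStats(d[y0:y1,x0:x1]); i=1+s[1:,4].argmax()
    print(n,"board pred",np.round([*q.min(0),*q.max(0)]),"seen",s[i][0]+x0,s[i][1]+y0,s[i][0]+s[i][2]+x0,s[i][1]+s[i][3]+y0)
for nm,(x,y,w,h) in {"short L":(308,250,16,40),"short R(sc)":(372,240,20,30),"beaker":(360,200,32,40)}.items():
    print(nm,"mean diff",cv2.absdiff(cv2.imread("pics/scene0.png"),I["scene"])[y:y+h,x:x+w].mean())
```

```text
rel t 32.58 [ 0.443  -0.3281  0.0777] [ 0.48 -0.23 -0.33] gap 0.0851 F 0.0
out t 34.00 [ 0.5134 -0.2492  0.1856] [ 0.22 -0.32  0.34] gap 0.0851 F 0.0
away t 36.09 [0.3003 0.2498 0.3994] [0.44 0.12 0.62] gap 0.0852 F 0.0
scene cup pred box [194. 106. 222. 148.] seen 195 106 223 149
scene board pred [141. 170. 205. 243.] seen 142 172 206 243
side cup pred box [328. 122. 352. 159.] seen 316 109 364 170
side board pred [196. 132. 238. 201.] seen 196 133 235 201
short L mean diff 2.8645833333333335
short R(sc) mean diff 0.8422222222222222
beaker mean diff 0.89375
```

Cup and board outlines match the prediction to 1–2 px, except the cup in the side view, where the arm or its shadow changes the whole region. The short boards and beaker are unchanged. Handing in.

```bash
python3 -c "
from bench import r
print(r.close_job())"
```

```text
the job is handed in; nothing more can be done
None
```

I handed the job in at about 36 s of the 72 s allowed, without getting a verdict back: the tall board leans on the brick behind the lip, the cup stands mouth-up in the middle of the turntable, and the short boards and beaker are where they were.

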